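# Clamp the offcut in the jig

### The arm

A 6-joint arm with a two-finger parallel gripper is mounted at the origin on the work surface; the furniture and walls round the work are solid. World frame = base frame: x ahead of the robot, y to its left, z up, the work surface at z = 0. Lengths are in m, angles in degrees, forces in N, time in s.
With the tool pointing down it reaches from about 0.25 to 0.725 m from the base axis. Payload 9.7 kg.
Tool frame: the origin (TCP) lies at the very end of the fingers, on their centre line; the grasp point (between the pads) lies tcp_to_grasp behind it (tcp_to_grasp is the distance from the TCP to the grasp point, in m); z points along the fingers, y is the direction in which the jaws open and shut (so a half turn about z gives the same grasp; the last joint's range is limited). The gripper opens to 85 mm and grips with 20 to 120 N. Pads are 22 mm wide; open, the fingers measure 114 mm over their backs; the gripper's body (76 mm by 85 mm) begins 54 mm behind the grasp point. The pads swing forward as they close: fully open they stand 13 mm farther back than shut.
Start: joints at [75.573, 4.979, 10.078, 95.1, 0, 90], TCP at [0.137, 0.533, 0.231] pointing down, gripper open.
Joint ranges: [-179.16, 179.16], [-48.56, 103.87], [-65.8, 70.77], [-126.05, 130.52], [-82.76, 87.17], [-180, 180]. Speed limits (degrees/s): [127.2, 127.2, 147.25, 180, 180, 180].

### API

Orientations are given as [roll, pitch, yaw] about the fixed x, y, z axes, in that order (R = Rz(yaw) Ry(pitch) Rx(roll)).
In Python, from workcell import * gives the robot as it stands. The module is installed in compiled form; this text tells all that it offers.
- The arm moves only by the shell command python3 -m pendant 'ROWS' [FORCE]. ROWS is JSON, a list of rows, each a list of 3 entries, a list of its own where there are three numbers: the opening in per cent of the stroke, from 0 (shut) to 100 (fully open), then the shift along the world's x, y, z in mm, then the turn, a rotation vector about the world's x, y, z in degrees. A call has 1 to 20 rows; each row is the pose to reach, as a shift and turn from the pose measured when the call began; what a row does not reach only later rows make up. A row lasts 1/8 s, in which the tool goes at most 62.5 mm and 10.7 degrees, less where a joint would pass 70% of its speed; a pose out of reach is approached as far as the arm can. A call with a gripper value outside its range is refused whole. The fingers move at their own pace and stop on an object; FORCE is the grip in N (left out, the last holds). Time passes only in rows, so rows that repeat a pose let the fingers close. It gives the time, the measured TCP pose, the force and the opening at its end, in the units of the state.
- get_obs(): the state, without advancing time (a new reading comes with each control period).
- camera(name): name is "side" or "top" or "wrist"; returns a dict with "img" (384x512x3 uint8, red, green, blue), "fx", "fy", "cx", "cy" (pixels), "cam_to_world" (4x4, takes a point from camera to world coordinates); the wrist camera has in their place "T_tool_cam" (4x4, takes a point from camera to tool coordinates, whose origin is the TCP and whose axes are the flange's). Camera axes: x right, y down, z forward; pixel columns grow to the right and rows downward; lengths in m; the calibration is good to about 2 mm. A picture is of the moment at which its call begins: read the wrist's pose just before it. There is no depth.
- job_done(): hands the job in, once; it reports no verdict.
Trained networks look in a picture, given as the dict that the camera call returned (one of the last four; its "shot" number tells which), for a name from the list of things; names that differ only in an ending like _2 or _b are one class to them, and where a whole thing is asked for, a point or a joint stands for the part that bears it (a point fixed in the world has none). Each returns a list of dicts, best first, with "confidence" (0 to 1); they miss things now and then, are a little off and sometimes report something else, mostly with a low value. They report only what shows in the picture. A call takes as long as a camera call.
- regions_of(picture, label): "region" (384x512 bool, what is visible of it).
- pinpoint(picture, label): "position" ([x, y, z] in m, in world coordinates, good to about 4 mm: a listed point, or the origin of a listed thing).
The state is a dict: "time": time; "q": joint angles; "qd": joint speeds; "joint_efforts": joint torques, N m; "ee_pos": TCP position; "tcp_rot": TCP orientation; "wrist_force": force on the tool from outside, world axes, zero at the start; "torque": the same for the moment, N m; "opening": finger opening in m.
Only numpy, scipy, OpenCV 4.12 (cv2) and the standard library are available. Lean on these libraries where they do the work, as an engineer would, in place of code of your own. Each camera call takes 0.05 s, during which the arm holds its last target. There are 200 camera calls.

### The job

Clamp the pine offcut that lies in the plywood jig: push the steel clamp strap round with the outside of a finger until it lies over the offcut against its stop post, and then press the red cam lever fully down with the fingertips so that the rubber foot bears on the offcut. Leave the offcut lying in its nest, and leave the tools and scraps around the jig where they lie.

Things in the scene. Friction and masses are not known exactly. Their poses are not given: they have to be found in the camera images.
- jig: clamping jig, fixed to the bench: plywood base 170x130x12 mm with low dark fences (top at z 22 mm) behind and left of the offcut. Origin: centre of the underside, z = 0. Own +x runs to its back edge; strap pivot at own (70, 0) mm. Steel stop post, 11 mm thick, top at z 52 mm, at own (-55, 19.5) mm, stops the strap over the offcut.
- strap_pivot (a point): point on the strap's vertical pivot axis, half-way up the strap, 45 mm above the bench. The strap is a flat steel bar 28 mm wide, its underside 40 mm and top 50 mm above the bench, turning level; it reaches 154 mm out from the axis. Under the closed strap the offcut lies from 64 to 106 mm out.
- strap_end (a point): point on the strap's centre line near its free end, 140 mm out from strap_pivot, 45 mm above the bench. Just beyond it (148 to 154 mm out) the end of the bar is turned up into an upright lip, 28 mm wide, its top 76 mm above the bench.
- clamp_strap (a joint): strap angle, rad: 0 = over the offcut against the stop post (pointing along the jig's -x, to the robot); positive = swung away, counter-clockwise from above, out over the jig's right (-y) side; at most 1.7. Stays where left; about 2 N at the free end moves it.
- cam_lever (a joint): red cam lever, rad: 0 = raised (50 degrees above level), 0.87 = fully down (level). It rides on the strap: hinge pin across the strap 85 mm out from the pivot, 64 mm above the bench; from there it points back towards the pivot. 86 mm long, the last 32 mm a paddle 20 mm wide, 12 mm thick. Stays where left; 4 to 6 N straight down on the paddle pushes it down.
- lever_end (a point): point in the middle of the lever's paddle (half-way through its thickness), 70 mm from the hinge pin: about 118 mm above the bench when the lever is raised, 64 mm when it is fully down (the lever's top face is then 70 mm above the bench).
- foot: the black rubber foot of the clamp, 18 mm across, under the strap 85 mm out from the pivot. Pushing the lever down drives it down 8 mm; raised, its underside is 34.5 mm above the bench, 4.5 mm over the offcut's top; it is sprung, 2 N per mm. Origin: centre of its underside.
- offcut_center (a point): centre (half-way up) of the pine offcut to be clamped, loose in the jig's nest: 42 mm along the jig's x, 85 mm along its y, 18 mm high, its top 30 mm above the bench.
- dowel: a short pale round dowel, 12 mm thick, 80 mm long, lying on the bench right of the jig, under the sweep of the strap; loose. Origin: middle of its underside.
- pencil: a yellow pencil, 8 mm thick, 140 mm long, lying on the bench right of the jig, under the sweep of the strap; loose. Origin: middle of its underside.
- screwdriver: a screwdriver with yellow handle, 161 mm long, 20 mm high, lying on the bench left of the jig; loose. Origin: middle of its underside.
- offcut: the same offcut; origin: centre of its underside, which rests on the jig's base 12 mm above the bench.

How it is judged:
By the outcome, as a careful person would: the job done as asked, in the order asked, and still so for the second after the job is handed in, with the robot touching nothing.
It also fails if it takes over 46 s, if anything falls off the work surface, if the arm or the gripper's body presses on something with over 40 N, if the wrist force passes 120 N, or if a joint passes its speed limit or range.

## Working session

There is one attempt and no reset: what is moved stays moved. The work goes in short steps, Python scripts to look and compute and a shell command to move; the robot and the scene stay as the last step left them, time stands still between calls to the robot, and variables do not carry over. Pictures are saved under pics/ and viewed, about 8 in all and at most 12, crops included, and the job is handed in when it is done.

```bash
mkdir -p pics; python3 - <<'E'
from workcell import *
import cv2,numpy as np
o=get_obs();print(o['time'],o['ee_pos'],o['tcp_rot'],o['opening'])
for c in ['top','side']:
    p=camera(c);cv2.imwrite(f'pics/{c}0.png',p['img'][...,::-1])
    print(c,np.round(p['cam_to_world'],3).tolist())
    for n in ['jig','strap_pivot','strap_end','lever_end','foot','offcut_center','dowel','pencil','screwdriver','offcut']:
        r=pinpoint(p,n);print(n,[(np.round(np.array(d['position'])*1000).tolist(),round(d['confidence'],2)) for d in r[:2]])
E
```

```text
0.0 [0.13698194 0.53242642 0.23058817] [-1.79923681e+02  2.44037304e-03  1.65572730e+02] 0.0850797582459864
top [[-0.021, -0.988, 0.153, 0.411], [-1.0, 0.023, 0.009, -0.034], [-0.013, -0.153, -0.988, 0.956], [0.0, 0.0, 0.0, 1.0]]
jig [([507.0, 12.0, -3.0], 0.69)]
strap_pivot [([573.0, 19.0, 43.0], 0.76)]
strap_end [([520.0, -109.0, 44.0], 0.86)]
lever_end [([562.0, -13.0, 111.0], 0.56), ([500.0, 102.0, 1.0], 0.56)]
foot []
offcut_center [([488.0, 12.0, 20.0], 0.76)]
dowel [([585.0, -84.0, 1.0], 0.76)]
pencil [([460.0, -106.0, 2.0], 0.56)]
screwdriver [([499.0, 102.0, 0.0], 0.69)]
offcut [([493.0, 8.0, 8.0], 0.59)]
side [[-0.97, 0.15, -0.193, 0.705], [0.244, 0.543, -0.803, 0.675], [-0.016, -0.826, -0.563, 0.56], [0.0, 0.0, 0.0, 1.0]]
jig [([503.0, 15.0, -4.0], 0.67)]
strap_pivot [([577.0, 20.0, 44.0], 0.55)]
strap_end [([523.0, -110.0, 40.0], 0.61)]
lever_end [([558.0, -13.0, 112.0], 0.55)]
foot []
offcut_center [([492.0, 9.0, 22.0], 0.71)]
dowel [([582.0, -81.0, 1.0], 0.62)]
pencil [([575.0, 22.0, 42.0], 0.75), ([464.0, -106.0, 2.0], 0.47)]
screwdriver [([503.0, 98.0, -2.0], 0.62)]
offcut [([490.0, 6.0, 16.0], 0.79)]
```

View pics/top0.png

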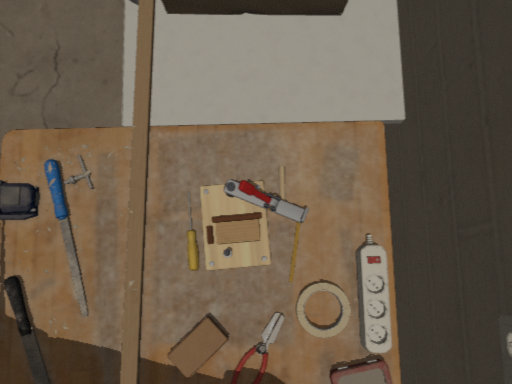

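View pics/side0.png

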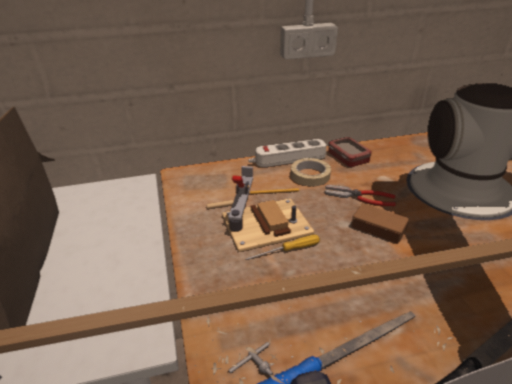

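The top view shows the jig at about (235,228), with the strap swung right from the pivot (235,187) to its lip (303,212) and the red lever on it. The dowel is at (283,180), the pencil at (295,250) and the screwdriver at (193,245). A wooden rail (column ~140) runs between the arm's start and the jig, so I need its height before moving.

```bash
cat > h.py <<'E'
import numpy as np
def ray(p,u,v):
    T=np.array(p['cam_to_world']);d=T[:3,:3]@np.array([(u-p['cx'])/p['fx'],(v-p['cy'])/p['fy'],1]);return T[:3,3],d/np.linalg.norm(d)
def atz(p,u,v,z):
    c,d=ray(p,u,v);return c+d*(z-c[2])/d[2]
def proj(p,X):
    T=np.array(p['cam_to_world']);x=T[:3,:3].T@(np.asarray(X)-T[:3,3]);return p['fx']*x[0]/x[2]+p['cx'],p['fy']*x[1]/x[2]+p['cy']
E
python3 - <<'E'
from workcell import *
from h import *
import cv2
t=camera('top');s=camera('side')
print(t['fx'],s['fx'])
# rail lines: planes through each camera; left/right edges from top view; upper/lower edges from side
def plane(p,a,b):
    c,d1=ray(p,*a);_,d2=ray(p,*b);n=np.cross(d1,d2);n/=np.linalg.norm(n);return n,n@c
for nt,tl in (('L',((139,0),(121,383))),('R',((155,0),(139,383)))):
  for ns,sl in (('up',((0,334),(511,235))),('lo',((0,350),(511,253)))):
    n1,c1=plane(t,*tl);n2,c2=plane(s,*sl);d=np.cross(n1,n2)
    for x in (0.1,0.4,0.7):
      P=np.linalg.solve(np.array([n1,n2,[1,0,0]]),[c1,c2,x]);print(nt,ns,np.round(P,3),np.round(d/np.linalg.norm(d),2))
cv2.imwrite('pics/crop1.png',np.hstack([cv2.resize(t['img'][150:290,170:320],(560,523),interpolation=cv2.INTER_CUBIC)[:,:400*1] ,cv2.resize(s['img'][150:270,200:340],(400,523),interpolation=cv2.INTER_CUBIC)])[...,::-1])
cv2.imwrite('pics/crop1.png',np.hstack([cv2.resize(t['img'][150:290,180:320],(400,400),interpolation=cv2.INTER_CUBIC),cv2.resize(s['img'][150:270,210:330],(400,400),interpolation=cv2.INTER_CUBIC)])[...,::-1])
# rail edges actually measured
for p,r in((t,0),(t,190),(t,383)): 
    print(r,p['img'][r,115:165].mean(1).astype(int).tolist())
for c in (0,255,511): print(c,s['img'][225:365,c].mean(1).astype(int).tolist())
E
```

```text
475.9631130768009 399.9816871704094
L up [0.1   0.227 0.052] [-1.    0.02  0.02]
L up [0.4   0.22  0.047] [-1.    0.02  0.02]
L up [0.7   0.213 0.043] [-1.    0.02  0.02]
L lo [0.1   0.237 0.014] [-1.    0.03  0.  ]
L lo [0.4   0.229 0.013] [-1.    0.03  0.  ]
L lo [0.7   0.221 0.012] [-1.    0.03  0.  ]
R up [0.1   0.201 0.023] [-1.    0.02  0.02]
R up [0.4   0.194 0.018] [-1.    0.02  0.02]
R up [0.7   0.186 0.013] [-1.    0.02  0.02]
R lo [ 0.1    0.211 -0.018] [-1.    0.03  0.  ]
R lo [ 0.4    0.203 -0.019] [-1.    0.03  0.  ]
R lo [ 0.7    0.194 -0.02 ] [-1.    0.03  0.  ]
0 [86, 86, 83, 79, 76, 76, 81, 86, 91, 111, 135, 144, 145, 133, 107, 74, 55, 51, 45, 49, 55, 58, 65, 74, 86, 94, 94, 92, 91, 92, 94, 96, 96, 94, 94, 94, 95, 91, 68, 50, 100, 133, 144, 146, 143, 124, 83, 47, 39, 36]
190 [101, 104, 105, 104, 107, 105, 106, 105, 108, 109, 111, 114, 113, 112, 103, 98, 95, 96, 97, 94, 96, 96, 96, 95, 94, 97, 94, 95, 93, 83, 57, 47, 87, 110, 113, 110, 108, 107, 107, 107, 108, 107, 107, 104, 104, 105, 102, 99, 99, 98]
383 [51, 49, 51, 51, 53, 81, 96, 96, 92, 96, 98, 97, 94, 94, 96, 9
[... 1344 characters left out ...]
26, 126, 120, 117, 121, 121, 116, 107, 94, 78, 61, 52, 55, 69]
511 [119, 114, 113, 111, 109, 105, 102, 99, 102, 103, 103, 105, 105, 100, 101, 103, 103, 103, 103, 103, 101, 102, 103, 102, 102, 94, 73, 59, 55, 53, 54, 66, 93, 108, 113, 114, 113, 110, 108, 109, 108, 106, 104, 102, 101, 100, 100, 101, 101, 98, 96, 94, 94, 95, 94, 95, 95, 95, 96, 99, 101, 105, 106, 106, 106, 108, 112, 114, 115, 115, 112, 110, 109, 108, 108, 109, 109, 109, 108, 106, 106, 107, 107, 110, 113, 113, 113, 111, 112, 110, 103, 88, 72, 53, 37, 34, 35, 35, 34, 35, 36, 36, 38, 38, 39, 39, 39, 39, 39, 40, 39, 38, 38, 37, 39, 37, 35, 37, 35, 34, 36, 39, 41, 43, 43, 45, 44, 44, 42, 43, 42, 52, 87, 126, 113, 88, 79, 78, 78, 78]
```

View pics/crop1.png

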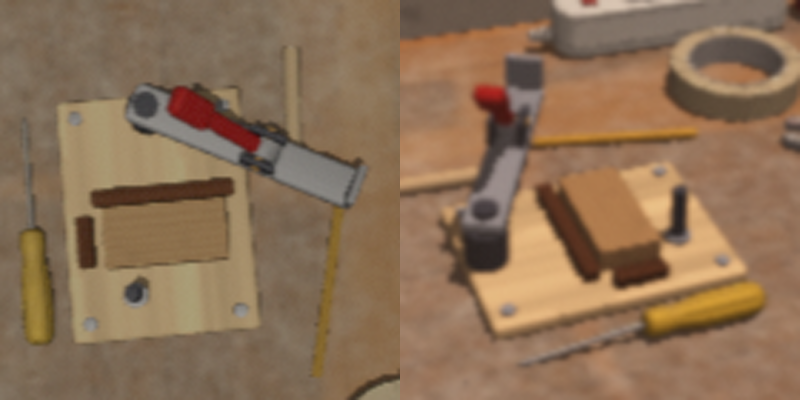

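The crops confirm the networks: strap end at (521,-110), pivot at (575,19.5), and 140 mm between them as it should be. The rail is low (top about 20 mm), so crossing at z 231 is safe. I'll cross with the jaws shut and turned so that a finger's back faces the strap.

```bash
python3 -m pendant '[[0,[30,-45,0],[0,0,5]],[0,[65,-96,0],[0,0,12]],[0,[100,-148,0],[0,0,19]],[0,[135,-200,0],[0,0,25]],[0,[168,-250,0],[0,0,32]],[0,[202,-300,0],[0,0,38]],[0,[235,-350,0],[0,0,44]],[0,[270,-400,0],[0,0,51]],[0,[303,-450,0],[0,0,57]],[0,[336,-500,0],[0,0,63]],[0,[370,-550,0],[0,0,70]],[0,[404,-600,0],[0,0,76]],[0,[436,-648,0],[0,0,82]],[0,[436,-648,0],[0,0,82]],[0,[436,-648,0],[0,0,82]],[0,[436,-648,0],[0,0,82]]]'
python3 - <<'E'
from workcell import *
from h import *
import cv2
print(tcp_to_grasp if 'tcp_to_grasp' in globals() else None)
o=get_obs();print(o['time'],o['ee_pos'],o['tcp_rot'],o['q'],o['opening'])
for c in ['top','side']:
    p=camera(c)
    for n in ['strap_pivot','strap_end','jig','offcut_center','lever_end']:
        r=pinpoint(p,n);print(c,n,[(np.round(np.array(d['position'])*1000).tolist(),round(d['confidence'],2)) for d in r[:1]])
T=np.array(camera('wrist')['T_tool_cam']);print(np.round(T,3).tolist())
p=camera('wrist');cv2.imwrite('pics/w1.png',p['img'][...,::-1])
E
```

```text
time: 3.2
ee_pos: [0.5726, -0.1143, 0.232]
tcp_rot: [-180.0, 0.0, -112.4]
wrist_force: [0.5, 0.8, 0.4]
opening: -0.0002
0.0187
3.2 [ 0.57263148 -0.11432121  0.23195173] [-1.79958969e+02  1.48085425e-02 -1.12387060e+02] [-1.12934389e+01  9.71813691e+00  1.53881196e+01  9.56268693e+01
  6.63698131e-03 -7.89063709e+01] -0.00019577951129121988
top strap_pivot [([575.0, 27.0, 44.0], 0.66)]
top strap_end []
top jig [([505.0, 14.0, -0.0], 0.86)]
top offcut_center []
top lever_end [([565.0, -14.0, 113.0], 0.83)]
side strap_pivot [([577.0, 19.0, 45.0], 0.88)]
side strap_end [([525.0, -111.0, 41.0], 0.92)]
side jig [([504.0, 14.0, -1.0], 0.78)]
side offcut_center [([492.0, 6.0, 22.0], 0.92)]
side lever_end [([559.0, -16.0, 113.0], 0.51)]
[[0.0, -0.963, -0.269, 0.068], [1.0, 0.001, -0.001, 0.0], [0.001, -0.269, 0.963, -0.141], [0.0, 0.0, 0.0, 1.0]]
```

View pics/w1.png

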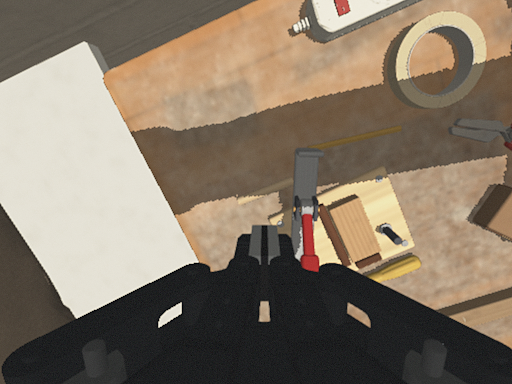

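The wrist view shows the shut fingers at (265,235) just beside the strap, whose lip is at (308,153). The pencil at (355,138) and dowel at (262,200) lie on the bench below, and the finger clears them if it stays at z 38. I'll lower now and work out the sweep.

```bash
python3 -m pendant '[[0,[0,0,-45],[0,0,0]],[0,[0,0,-95],[0,0,0]],[0,[0,0,-145],[0,0,0]],[0,[0,0,-180],[0,0,0]],[0,[0,0,-194],[0,0,0]],[0,[0,0,-194],[0,0,0]]]'
python3 - <<'E'
from workcell import *
from h import *
o=get_obs();p0=o['ee_pos'][:2]*1000;print(o['ee_pos'])
P=np.array([576,19.5]);yaw0=o['tcp_rot'][2]
for f,s in [(247.6,34),(247.6,28)]+[(f,28) for f in np.linspace(243,184,14)]:
    a=np.radians(f);e=np.array([np.cos(a),np.sin(a)]);t=np.array([np.sin(a),-np.cos(a)])
    print(round(f),s,np.round(P+125*e-s*t-p0),round(f-360-yaw0))
E
```

```text
time: 4.65
ee_pos: [0.5729, -0.1154, 0.0372]
tcp_rot: [180.0, -0.0, -112.4]
wrist_force: [0.6, -0.0, -0.5]
opening: -0.0
[ 0.57287475 -0.11535733  0.03715839]
248 34 [-13.   6.] 0
248 28 [-19.   9.] 0
243 28 [-29.  11.] -5
238 28 [-38.  14.] -9
234 28 [-48.  17.] -14
229 28 [-57.  22.] -18
225 28 [-66.  27.] -23
220 28 [-74.  33.] -27
216 28 [-82.  39.] -32
211 28 [-89.  46.] -36
207 28 [-96.  54.] -41
202 28 [-102.   62.] -45
198 28 [-108.   70.] -50
193 28 [-112.   79.] -54
189 28 [-116.   89.] -59
184 28 [-120.   98.] -64
```

```bash
python3 -m pendant '[[0,[-8,4,0],[0,0,0]],[0,[-13,6,0],[0,0,0]],[0,[-19,9,0],[0,0,0]],[0,[-29,11,0],[0,0,-5]],[0,[-38,14,0],[0,0,-9]],[0,[-48,17,0],[0,0,-14]],[0,[-57,22,0],[0,0,-18]],[0,[-66,27,0],[0,0,-23]],[0,[-74,33,0],[0,0,-27]],[0,[-82,39,0],[0,0,-32]],[0,[-89,46,0],[0,0,-36]],[0,[-96,54,0],[0,0,-41]],[0,[-96,54,0],[0,0,-41]]]'
python3 - <<'E'
from workcell import *
from h import *
import cv2
ims=[]
for c in ['top','side']:
    p=camera(c);ims.append(p['img'])
    for n in ['strap_pivot','strap_end','lever_end','dowel','pencil','offcut','jig']:
        r=pinpoint(p,n);print(c,n,[(np.round(np.array(d['position'])*1000).tolist(),round(d['confidence'],2)) for d in r[:1]])
cv2.imwrite('pics/c2.png',np.hstack([cv2.resize(ims[0][150:290,180:320],(400,400)),cv2.resize(ims[1][150:270,210:330],(400,400))])[...,::-1])
E
```

```text
time: 6.28
ee_pos: [0.4766, -0.061, 0.0377]
tcp_rot: [180.0, 0.0, -153.4]
wrist_force: [-0.2, 0.0, 0.6]
opening: -0.0004
top strap_pivot [([575.0, 23.0, 46.0], 0.36)]
top strap_end [([492.0, 10.0, 10.0], 0.44)]
top lever_end []
top dowel []
top pencil []
top offcut [([492.0, 10.0, 11.0], 0.47)]
top jig [([509.0, 15.0, -2.0], 0.77)]
side strap_pivot [([576.0, 18.0, 43.0], 0.71)]
side strap_end [([452.0, -38.0, 38.0], 0.57)]
side lever_end [([543.0, 2.0, 113.0], 0.59)]
side dowel []
side pencil []
side offcut [([495.0, 7.0, 14.0], 0.91)]
side jig [([503.0, 17.0, -2.0], 0.63)]
```

View pics/c2.png

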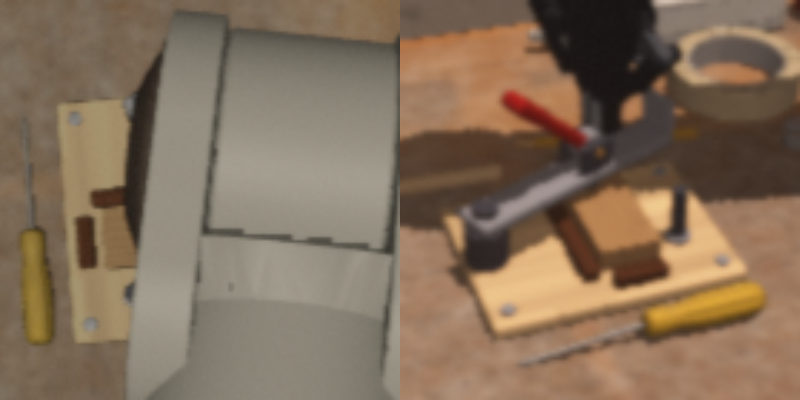

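The side view shows the strap carried round by the finger to about 205 degrees. The offcut and fences are undisturbed, and the strap has not yet reached the stop post. I'll carry on to the post.

```bash
python3 -m pendant '[[0,[-6,8,0],[0,0,-4]],[0,[-12,16,0],[0,0,-9]],[0,[-16,25,0],[0,0,-13]],[0,[-20,34,0],[0,0,-18]],[0,[-22,38,0],[0,0,-21]],[0,[-23,41,0],[0,0,-22]],[0,[-23,43,0],[0,0,-22]],[0,[-23,43,0],[0,0,-22]]]'
python3 - <<'E'
from workcell import *
from h import *
p=camera('side')
for n in ['strap_pivot','strap_end','lever_end','offcut','jig']:
        r=pinpoint(p,n);print(n,[(np.round(np.array(d['position'])*1000).tolist(),round(d['confidence'],2)) for d in r[:1]])
E
```

```text
time: 8.07
ee_pos: [0.4538, -0.0183, 0.0371]
tcp_rot: [179.9, -0.0, -175.4]
wrist_force: [-0.6, 0.0, -0.2]
opening: 0.0001
strap_pivot [([576.0, 20.0, 43.0], 0.76)]
strap_end [([442.0, 8.0, 42.0], 0.75)]
lever_end [([539.0, 13.0, 112.0], 0.65)]
offcut [([491.0, 4.0, 13.0], 0.71)]
jig [([503.0, 15.0, -1.0], 0.82)]
```

```bash
python3 -m pendant '[[0,[0,1,0],[0,0,0]],[0,[0,2,0],[0,0,0]],[0,[0,2,0],[0,0,0]]]'; python3 -m pendant '[[0,[0,1,0],[0,0,0]],[0,[0,2,0],[0,0,0]],[0,[0,2,0],[0,0,0]]]'
```

```text
time: 8.75
ee_pos: [0.4538, -0.0176, 0.0371]
tcp_rot: [-179.9, -0.0, -175.5]
wrist_force: [-1.0, -10.0, 0.6]
opening: -0.0004
time: 9.12
ee_pos: [0.4538, -0.0175, 0.0372]
tcp_rot: [-179.6, -0.1, -175.6]
wrist_force: [-0.8, -14.0, 1.6]
opening: 0.0003
```

The force rose to 14 N with no further travel, so the strap is against the post. I'll back off sideways, rise, and check.

```bash
python3 -m pendant '[[0,[0,-8,0],[0,0,0]],[0,[0,-25,0],[0,0,0]],[0,[0,-30,20],[0,0,0]],[0,[0,-30,70],[0,0,0]],[0,[0,-30,125],[0,0,0]],[0,[0,-30,150],[0,0,0]],[0,[0,-30,150],[0,0,0]]]'
python3 - <<'E'
from workcell import *
from h import *
import cv2
ims=[]
for c in ['wrist','side']:
    p=camera(c);ims.append(p['img'])
    if c=='wrist':
        o=get_obs();from scipy.spatial.transform import Rotation as R
        W=np.eye(4);W[:3,:3]=R.from_euler('xyz',o['tcp_rot'],degrees=True).as_matrix();W[:3,3]=o['ee_pos'];
    for n in ['strap_pivot','strap_end','lever_end','offcut','jig']:
        r=pinpoint(p,n);print(c,n,[(np.round(np.array(d['position'])*1000).tolist(),round(d['confidence'],2)) for d in r[:1]])
cv2.imwrite('pics/c3.png',np.hstack([cv2.resize(ims[0],(400,400)),cv2.resize(ims[1][150:270,210:330],(400,400))])[...,::-1])
E
```

```text
time: 10.0
ee_pos: [0.4547, -0.0482, 0.1891]
tcp_rot: [-179.6, 0.1, -175.6]
wrist_force: [0.0, -0.2, -0.9]
opening: -0.0001
wrist strap_pivot []
wrist strap_end [([437.0, 8.0, 47.0], 0.59)]
wrist lever_end []
wrist offcut [([493.0, 4.0, 10.0], 0.58)]
wrist jig []
side strap_pivot [([576.0, 20.0, 45.0], 0.84)]
side strap_end [([439.0, 11.0, 43.0], 0.97)]
side lever_end [([540.0, 14.0, 112.0], 0.78)]
side offcut [([493.0, 6.0, 12.0], 0.8)]
side jig [([502.0, 19.0, -3.0], 0.88)]
```

View pics/c3.png

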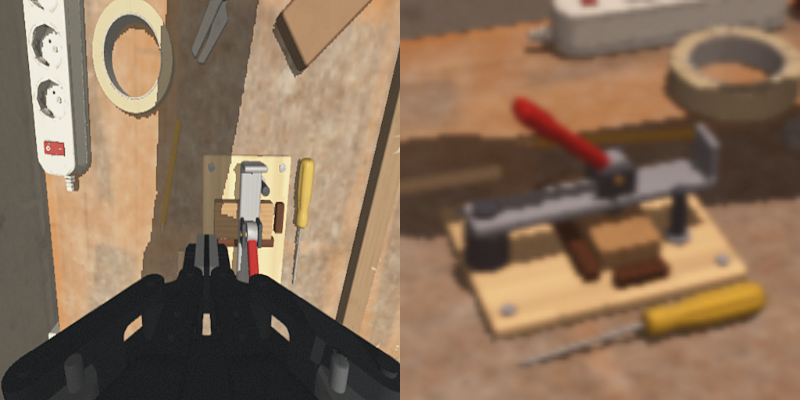

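The strap now lies over the offcut against the post (post at right crop (680,215)), with the lever raised and the offcut in its nest. Next I'll move the fingertips over the paddle.

```bash
python3 -m pendant '[[0,[20,20,0],[0,0,0]],[0,[45,44,0],[0,0,0]],[0,[68,64,-10],[0,0,0]],[0,[68,64,-40],[0,0,0]],[0,[68,64,-50],[0,0,0]],[0,[68,64,-50],[0,0,0]]]'
python3 - <<'E'
from workcell import *
from h import *
import cv2
o=get_obs();p=camera('side')
for n in ['lever_end','strap_end']:
  r=pinpoint(p,n);print(n,[(np.round(np.array(d['position'])*1000).tolist(),round(d['confidence'],2)) for d in r[:1]])
cv2.imwrite('pics/c4.png',cv2.resize(p['img'][150:270,210:330],(500,500))[...,::-1])
for a in [50,45,40,35,30,25,20,15,10,5,0,-2]:
    b=np.radians(a);d=74*np.cos(b)-6*np.sin(b)-11;z=64+74*np.sin(b)+6*np.cos(b)
    print(a,np.round([491.2+d*.9973-o['ee_pos'][0]*1e3,13.3+.073*d-o['ee_pos'][1]*1e3,z-o['ee_pos'][2]*1e3]))
E
```

```text
time: 11.35
ee_pos: [0.5213, 0.0164, 0.1368]
tcp_rot: [-179.6, -0.1, -175.6]
wrist_force: [-0.3, -0.5, -0.1]
opening: -0.0001
lever_end [([538.0, 13.0, 117.0], 0.75)]
strap_end [([440.0, 10.0, 44.0], 0.94)]
50 [  2.  -1. -12.]
45 [  7.  -0. -16.]
40 [ 12.  -0. -21.]
35 [ 16.   0. -25.]
30 [ 20.   1. -31.]
25 [ 23.   1. -36.]
20 [ 26.   1. -42.]
15 [ 29.   1. -48.]
10 [ 31.   1. -54.]
5 [ 32.   1. -60.]
0 [ 33.   1. -67.]
-2 [ 33.   1. -69.]
```

View pics/c4.png

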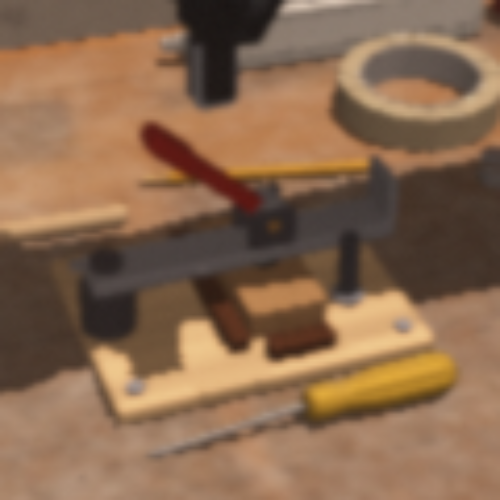

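```bash
python3 - <<'E'
from workcell import *
from h import *
p=camera('side')
for X in [(.521,.0164,.137),(.576,.0195,.05),(.542,.017,.130),(.491,.0133,.064),(.438,.01,.076)]:
    u,v=proj(p,X);print(X,round((u-210)*500/120),round((v-150)*500/120))
E
```

```text
(0.521, 0.0164, 0.137) 213 100
(0.576, 0.0195, 0.05) 109 265
(0.542, 0.017, 0.13) 171 119
(0.491, 0.0133, 0.064) 268 210
(0.438, 0.01, 0.076) 365 171
```

```bash
python3 -m pendant '[[0,[2,-1,-10],[0,0,0]],[0,[7,-1,-16],[0,0,0]],[0,[12,-1,-21],[0,0,0]],[0,[16,-1,-25],[0,0,0]],[0,[20,-1,-31],[0,0,0]],[0,[20,-1,-31],[0,0,0]]]'
python3 - <<'E'
from workcell import *
from h import *
import cv2
p=camera('side')
for n in ['lever_end','strap_end']:
  r=pinpoint(p,n);print(n,[(np.round(np.array(d['position'])*1000).tolist(),round(d['confidence'],2)) for d in r[:1]])
cv2.imwrite('pics/c5.png',cv2.resize(p['img'][150:270,210:330],(500,500))[...,::-1])
E
```

```text
time: 12.3
ee_pos: [0.5422, 0.0153, 0.1066]
tcp_rot: [-179.6, -0.0, -175.6]
wrist_force: [0.1, 0.7, 0.3]
opening: -0.0002
lever_end [([547.0, 14.0, 101.0], 0.52)]
strap_end [([443.0, 9.0, 39.0], 0.86)]
```

View pics/c5.png

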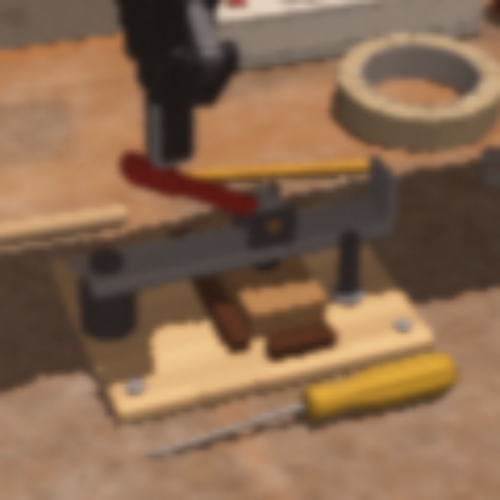

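The fingertips (170,160) are on the paddle and the lever is about a third of the way down. I'll continue along the arc to level.

```bash
python3 -m pendant '[[0,[3,0,-5],[0,0,0]],[0,[6,0,-11],[0,0,0]],[0,[9,1,-17],[0,0,0]],[0,[11,1,-23],[0,0,0]],[0,[12,1,-29],[0,0,0]],[0,[13,1,-34],[0,0,0]],[0,[13,1,-36],[0,0,0]],[0,[13,1,-38],[0,0,0]],[0,[13,1,-38],[0,0,0]]]'
```

```text
time: 13.58
ee_pos: [0.5553, 0.0163, 0.07]
tcp_rot: [-179.6, 0.1, -175.6]
wrist_force: [0.9, 0.7, 7.0]
opening: -0.0003
```

```bash
python3 -m pendant '[[0,[0,0,-1.5],[0,0,0]],[0,[0,0,-2.5],[0,0,0]],[0,[0,0,-2.5],[0,0,0]]]'
```

```text
time: 13.95
ee_pos: [0.5554, 0.0164, 0.0697]
tcp_rot: [-179.6, 0.2, -175.6]
wrist_force: [-4.8, -0.0, 17.6]
opening: 0.0003
```

The lever is at a hard stop: 17.6 N with the tip at z 69.7, where level is 70. I'll lift off, swing clear and verify.

```bash
python3 -m pendant '[[0,[0,0,5],[0,0,0]],[0,[0,0,25],[0,0,0]],[0,[0,0,70],[0,0,0]],[0,[0,0,120],[0,0,0]],[0,[-20,-30,150],[0,0,0]],[0,[-50,-80,160],[0,0,0]],[0,[-80,-130,160],[0,0,0]],[0,[-110,-180,160],[0,0,0]],[0,[-140,-230,160],[0,0,0]],[0,[-160,-260,160],[0,0,0]],[0,[-160,-260,160],[0,0,0]]]'
python3 - <<'E'
from workcell import *
from h import *
import cv2
ims=[]
for c in ['top','side']:
    p=camera(c);ims.append(p['img'])
    for n in ['strap_pivot','strap_end','lever_end','foot','offcut','dowel','pencil','screwdriver']:
        r=pinpoint(p,n);print(c,n,[(np.round(np.array(d['position'])*1000).tolist(),round(d['confidence'],2)) for d in r[:1]])
cv2.imwrite('pics/c6.png',np.hstack([cv2.resize(ims[0][150:290,180:320],(400,400)),cv2.resize(ims[1][150:270,210:330],(400,400))])[...,::-1])
E
```

```text
time: 15.32
ee_pos: [0.3939, -0.2451, 0.2294]
tcp_rot: [-179.6, 0.1, -175.8]
wrist_force: [0.8, 0.6, 1.2]
opening: -0.0003
top strap_pivot [([573.0, 26.0, 43.0], 0.68)]
top strap_end [([437.0, 8.0, 45.0], 0.65)]
top lever_end [([562.0, 18.0, 63.0], 0.85)]
top foot []
top offcut [([493.0, 9.0, 10.0], 0.91)]
top dowel [([584.0, -84.0, 0.0], 0.76)]
top pencil [([460.0, -106.0, 2.0], 0.63)]
top screwdriver [([502.0, 99.0, -0.0], 0.73)]
side strap_pivot [([578.0, 21.0, 47.0], 0.56)]
side strap_end [([440.0, 12.0, 40.0], 0.65)]
side lever_end [([555.0, 16.0, 63.0], 0.72)]
side foot []
side offcut [([490.0, 6.0, 13.0], 0.82)]
side dowel [([585.0, -81.0, -2.0], 0.75)]
side pencil [([464.0, -106.0, 1.0], 0.61)]
side screwdriver [([501.0, 95.0, 3.0], 0.85)]
```

View pics/c6.png

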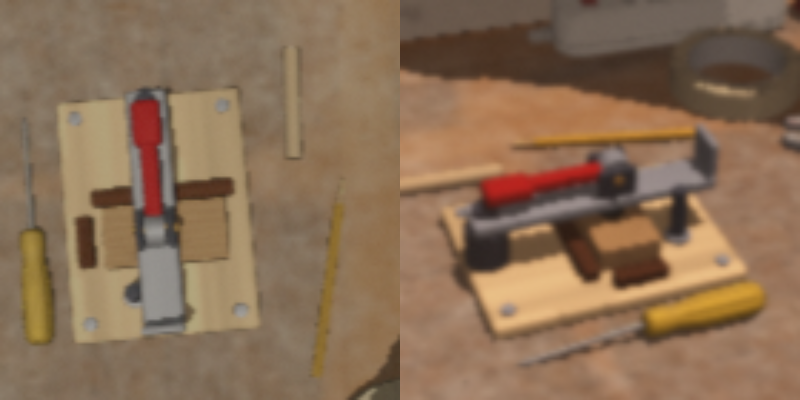

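The pictures show the strap over the offcut against the post and the lever level (lever_end at z 63, against 64 when fully down). The offcut is in its nest, and the dowel, pencil and screwdriver are where they were. The arm is clear.

```bash
python3 -c "
from workcell import *
print(job_done())"
```

```text
the job is handed in; nothing more can be done
None
```

The offcut is clamped and the job is handed in, at about 15.5 s on the robot's clock. I pushed the strap round with the back of the shut fingers until it stopped at the post (14 N, no further travel). I then pressed the cam lever down with the fingertips along its arc to a hard stop (17.6 N, fingertips at z 69.7 mm).

**Last checks, arm clear:**
- **Strap:** it lies over the offcut against the post.
- **Lever:** level, with lever_end at z 63 mm in both views against 64 mm when fully down.
- **Offcut:** lying in its nest, at the same position as before to within a few mm.
- **Dowel, pencil and screwdriver:** unmoved to within the networks' few-millimetre scatter.

**Not confirmed:** the networks did not find the foot, which was hidden under the strap. That it bears on the offcut is inferred from the lever being fully down.

**Disagreement:** the top view put the strap pivot about 5 mm farther to the left (y 26 mm) than the side view (y 21 mm). I took this as network error, since the jig is fixed.

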